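# Reset the cut length on the rivet cutter

## Robot

A 6-joint arm with a two-finger parallel gripper is mounted at the origin on the work surface. World frame = base frame: x ahead of the robot, y to its left, z up, the work surface at z = 0. Lengths are in m, angles in degrees, forces in N, time in s.
With the tool pointing down it reaches from about 0.35 to 0.8 m from the base axis. Payload 7.3 kg.
Tool frame: the origin (TCP) lies at the very end of the fingers, on their centre line; the grasp point (between the pads) lies manip.grip_depth behind it (manip.grip_depth is the distance from the TCP to the grasp point, in m); z points along the fingers, y is the line along which they close (so a half turn about z gives the same grasp; the last joint's range is limited). The gripper opens to 85 mm and grips with 20 to 120 N. Pads are 22 mm wide; open, the fingers measure 114 mm over their backs; the gripper's body (76 mm by 85 mm) begins 54 mm behind the grasp point. The pads swing forward as they close: fully open they stand 13 mm farther back than shut.
Start: joints at [-72.995, 19.595, 87.324, -0, 73.075, -8.365], TCP at [0.225, -0.474, 0.231] pointing down, gripper open.
Joint ranges: [-145.02, 145.02], [-44.19, 115.74], [2.07, 154.8], [-57.11, 237.11], [16.16, 152.29], [-177.93, 177.93]. Speed limits (degrees/s): [147.25, 147.25, 180, 180, 180, 180].

## Interface

Orientations are given as [roll, pitch, yaw] about the fixed x, y, z axes, in that order (R = Rz(yaw) Ry(pitch) Rx(roll)).
In Python, from station import manip, optics, models gives the robot as it stands.
- The arm moves only by the tool move_arm, never from a script. Its argument "increments" is a list of rows, each a list of 5 numbers: the opening, from 0 (shut) to 1 (fully open), then the shift along the tool's x, y, z in cm, then the turn about the tool's z in degrees. A call has 1 to 5 rows; each row shifts and turns the commanded pose from where the row before left it, along the tool's axes as they then stand; what a row does not reach is not made up. A row lasts 1/10 s, in which the tool goes at most 50 mm and 8.59 degrees, less where a joint would pass 70% of its speed; a pose out of reach is approached as far as the arm can. A call is refused whole if a number of a shift passes 5 or a number of a turn 8.59, either way. A call with a gripper value outside its range is refused whole. The fingers move at their own pace and stop on an object; the grip force is fixed at half the most. Time passes only in rows, so rows that do not move let the fingers close. It gives the time, the measured TCP pose, the force, the opening and the grip force at its end, in the units of the state.
- manip.get_obs(): the state, without advancing time (a new reading comes with each control period).
- optics.read_camera(name): name is "scene" or "top" or "wrist"; returns a dict with "image" (480x640x3 uint8, blue, green, red), "range_z" (480x640 float32, m along the optical axis (not along the pixel's ray), 0 where there is no reading), "fx", "fy", "cx", "cy" (pixels), "k1" (the pictures are not rectified: a ray, as slopes to the right and down, at radius r is drawn at 1 + k1 r^2 times it, then the intrinsics apply), "rvec" (rotation vector, rad) and "tvec" (3), from world to camera coordinates, as OpenCV has them. Camera axes: x right, y down, z forward; pixel columns grow to the right and rows downward; lengths in m; the calibration is good to about 2 mm. A picture is of the moment at which its call begins.
- manip.hand_in(): hands the job in; it is judged then, once.
Trained networks look in a picture, given as the dict that the camera call returned (one of the last four; its "shot" number tells which), for a name from the list of things; names that differ only in an ending like _2 or _b are one class to them, and where a whole thing is asked for, a point or a joint stands for the part that bears it (a point fixed in the world has none). Each returns a list of dicts, best first, with "p" (0 to 1); they miss things now and then, are a little off and sometimes report something else, mostly with a low value. They report only what shows in the picture. A call takes as long as a camera call.
- models.recognise(picture, query): "uv" ([column, row] in pixels, amid what is visible of it).
- models.silhouettes(picture, query): "region" (480x640 bool, what is visible of it) and "uv" ([column, row] in pixels, amid what is visible of it).
- models.mark_of(picture, query): "uv" ([column, row] in pixels: a listed point, or the origin of a listed thing).
The state is a dict: "time": time; "q": joint angles; "joint_velocities": joint speeds; "tau": joint torques, N m; "eef_pos": TCP position; "orientation": TCP orientation; "wrist_force": force on the tool from outside, world axes, zero at the start; "moment": the same for the moment, N m; "gripper_width": finger opening in m; "grip_force": force on a finger pad.
Only numpy, scipy, OpenCV 4.12 (cv2) and the standard library are available. Lean on these libraries where they do the work, as an engineer would, in place of code of your own. Each camera call takes 0.05 s, during which the arm holds its last target. There are 200 camera calls.

## Task

Set the silver rivet cutter to the new cut length: twist its knurled steel knob anticlockwise (seen from above) to unlock the telescoping length stop, pull the stop up until its red arm is level with the yellow marker on the scale, then twist the knob clockwise all the way back so that it locks, and let go. The blue pillar with the black knob is another tool and is not part of the job.

Things in the scene. Friction and masses are not known exactly. Their poses are not given: they have to be found in the camera images.
- knob (a point): Centre, half-way up, of the knurled round steel knob (34 mm across, 36 tall, black line on top) on the silver rivet cutter's telescoping stop; its axis is upright (z up, y along the line). Grip its sides from above. Locked, the stop resists about 18 N; unlocked it slides freely up and down (65 mm in all) and drops if let go. It weighs about 0.25 kg. The red arm's top is 32 mm below this point.
- lock_twist (a joint): Twist of the knob, rad: 0 is fully clockwise (locked, black line along the red arm), growing anticlockwise seen from above to an end stop at 1.05. Locked below about 0.25, free above about 0.5. Turning in or out of the lock takes about 0.35 N m, less in between.
- stop_tip (a point): Tip, half-way up, of the slender red arm (12 mm wide, 10 thick, 4 thick at the tip) reaching level from the stop's collar to the scale, 90 mm from the knob's axis. It rises and sinks with the knob (always 37 mm below its centre) but does not turn with it. z is up.
- marker_tip (a point): Edge, half-way up, of the yellow marker (20 mm long, 6 tall at its tip) on the cutter's upright steel scale plate, just beyond the red arm's tip, 95 mm from the knob's axis. It stays put and shows the wanted height of the red arm. The plate is 35 mm wide, 80 to 115 mm from the knob's axis, its top 172 mm above the bench. z is up.

How it is judged:
By the outcome, as a careful person would: the job done as asked, in the order asked, and still so for the second after the job is handed in, with the robot touching nothing.
It also fails if it takes over 32 s, if anything falls off the work surface, if the arm or the gripper's body presses on something with over 40 N, if the wrist force passes 120 N, or if a joint passes its speed limit or range.

## Working session

There is one attempt and no reset: what is moved stays moved. The work goes in short steps, Python scripts to look and compute and a tool call to move; the robot and the scene stay as the last step left them, time stands still between calls to the robot, and variables do not carry over. Pictures are saved under pics/ and viewed, at most 10 in all, crops included, and the job is handed in when it is done.

Besides the shell and the picture viewer there is one more tool, called after ">>>" as name([rows], argument=value, ...), one row to a line, values as JSON. move_arm: Moves the arm, as the interface text tells. Its arguments: {"type":"object","properties":{"increments":{"type":"array","items":{"type":"array","items":{"type":"number"}}}},"required":["increments"]}

```bash
mkdir -p pics; cat > h.py <<'E'
import numpy as np, cv2
from station import manip, optics, models
def ray(p,uv):
    xd=np.array([(uv[0]-p["cx"])/p["fx"],(uv[1]-p["cy"])/p["fy"]]); x=xd.copy()
    for _ in range(20): x=xd/(1+p["k1"]*(x@x))
    return np.array([x[0],x[1],1.])
def RT(p): return cv2.Rodrigues(np.array(p["rvec"],float))[0],np.array(p["tvec"],float).ravel()
def pos(p,uv,z=None):
    "depth-based world point, or on plane z"
    R,t=RT(p); r=ray(p,uv)
    if z is None:
        u,v=int(round(uv[0])),int(round(uv[1])); w=p["range_z"][v-2:v+3,u-2:u+3]; w=w[w>0]
        return R.T@(r*np.median(w)-t) if len(w) else None
    c=-R.T@t; d=R.T@r; return c+d*(z-c[2])/d[2]
def tri(obs):
    A=np.zeros((3,3));b=np.zeros(3)
    for p,uv in obs:
        R,t=RT(p);c=-R.T@t;d=R.T@ray(p,uv);d/=np.linalg.norm(d);M=np.eye(3)-np.outer(d,d);A+=M;b+=M@c
    return np.linalg.solve(A,b)
E
python3 - <<'E'
from h import *
print(manip.grip_depth, manip.get_obs())
ims=[];ob={}
for n in ("scene","top","wrist"):
    p=optics.read_camera(n); ims.append(p["image"]); R,t=RT(p); print(n,-R.T@t)
    for q in ("knob","stop_tip","marker_tip"):
        r=models.mark_of(p,q)[:2]
        for d in r: print(q,round(d["p"],2),np.round(d["uv"],1),np.round(pos(p,d["uv"]),4) if pos(p,d["uv"]) is not None else None)
        if r and r[0]["p"]>.3: ob.setdefault(q,[]).append((p,r[0]["uv"]))
for q in ob:
    if len(ob[q])>1: print(q,tri(ob[q]))
cv2.imwrite("pics/a.png",ims[0]);cv2.imwrite("pics/b.png",ims[1])
E
```

```text
0.0187 {'time': 0.0, 'q': array([-7.29954965e+01,  1.96380662e+01,  8.73791491e+01,  1.08252854e-03,
        7.30730630e+01, -8.36526488e+00]), 'joint_velocities': array([-0.03683391, -0.02536842, -0.05468894,  0.02141755, -0.01436852,
        0.03847351]), 'tau': array([-3.49998045e-04, -4.33670962e+01, -2.46014035e+01, -1.50435490e-04,
        7.69851962e-03,  2.38701892e-05]), 'eef_pos': array([ 0.22484518, -0.47396534,  0.2305995 ]), 'orientation': array([-1.79910833e+02, -1.41581086e-02,  2.53694414e+01]), 'wrist_force': array([0.42448238, 0.27194755, 0.91102469]), 'moment': array([ 0.0189702 , -0.03328542,  0.04499447]), 'grip_force': 0.0, 'gripper_width': 0.08551228880896665}
scene [1.04266034 0.17681093 0.56965773]
knob 0.73 [192.8 209.8] [ 0.6046 -0.032   0.1647]
stop_tip 0.76 [273.4 246.3] [0.5846 0.0475 0.1084]
marker_tip 0.66 [190.7 211.5] [ 0.6056 -0.0342  0.1628]
marker_tip 0.58 [277.8 214. ] [0.5894 0.0553 0.1611]
top [0.44866746 0.08009544 0.76582683]
knob 0.84 [406.9 192.4] [ 0.5894 -0.0324  0.1677]
stop_tip 0.67 [331.2 199.7] [0.5814 0.0525 0.17  ]
marker_tip 0.67 [331.6 187.1] [0.6345 0.0443 0.013 ]
wrist [ 0.29469718 -0.44150772  0.37472628]
knob [ 0.59303439 -0.03618848  0.15398631]
stop_tip [0.59325813 0.04995821 0.1170793 ]
marker_tip [0.60972534 0.01307865 0.17424337]
```

View pics/a.png

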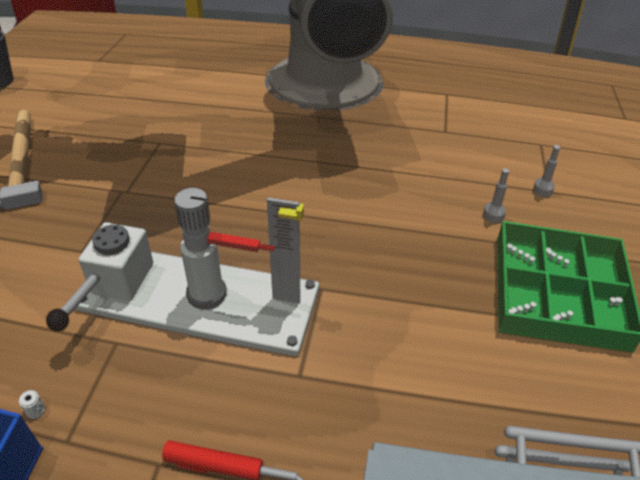

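View pics/b.png

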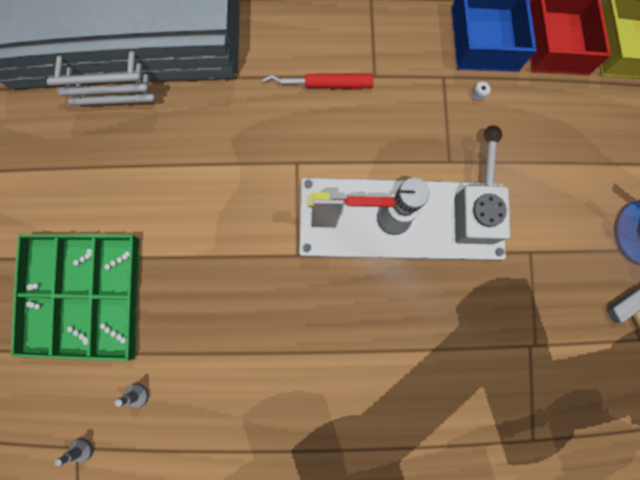

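The scene picture shows the cutter: knob top at about (192,197), red arm tip (273,247), yellow marker (290,211) on the plate. The top view shows the knob at (411,194), red arm along +y and marker at (319,200). A blue thing, perhaps the pillar, sits at the right edge at (630,232).

```bash
cat >> h.py <<'E'
def blobs(p,box):
    "red arm and yellow marker pixel masks within box(u0,v0,u1,v1)"
    h=cv2.cvtColor(p["image"],cv2.COLOR_BGR2HSV); m=np.zeros((480,640),bool); m[box[1]:box[3],box[0]:box[2]]=1
    red=m&((h[...,0]<8)|(h[...,0]>172))&(h[...,1]>140)&(h[...,2]>60); yel=m&(h[...,0]>20)&(h[...,0]<35)&(h[...,1]>140)&(h[...,2]>90)
    return red,yel
E
python3 - <<'E'
from h import *
s=optics.read_camera("scene");t=optics.read_camera("top")
for n,p,b in (("s",s,(180,170,330,270)),("t",t,(300,180,430,215))):
    for c,m in zip("ry",blobs(p,b)):
        v,u=np.nonzero(m); print(n,c,len(u),u.min(),u.max(),v.min(),v.max())
        P=np.array([pos(p,(a,bb)) for a,bb in zip(u,v) if p["range_z"][bb,a]>0]); print(np.round(np.percentile(P,[2,50,98],axis=0),4).tolist())
# knob top by depth
for n,p,c in (("s",s,(191,196)),("t",t,(411,193))):
    P=[pos(p,(u,v)) for u in range(c[0]-25,c[0]+26) for v in range(c[1]-25,c[1]+26) if p["range_z"][v,u]>0]; P=np.array(P)
    z=np.median(P[P[:,2]>.155][:,2]); K=P[P[:,2]>np.percentile(P[:,2],99)-.006]; print(n,"top",z,np.percentile(P[:,2],99),(K.min(0)+K.max(0))/2,K.max(0)-K.min(0),len(K))
print("pillar",pos(t,(632,232)))
r,y=blobs(s,(180,170,330,270)); k=np.s_[180:262,175:310]; cv2.imwrite("pics/c.png",cv2.resize(s["image"][k],None,fx=5.5,fy=5.5,interpolation=cv2.INTER_CUBIC))
E
```

```text
s r 671 207 273 232 250
[[0.467, -0.0256, 0.0002], [0.5945, 0.0076, 0.1175], [0.5982, 0.0463, 0.119]]
s y 275 278 303 203 220
[[0.5776, 0.0543, 0.1524], [0.5873, 0.0696, 0.1641], [0.5916, 0.0796, 0.1688]]
t r 415 345 394 197 206
[[0.5856, -0.0252, 0.1141], [0.5909, 0.0022, 0.1177], [0.5961, 0.031, 0.1185]]Traceback (most recent call last):
  File "<stdin>", line 5, in <module>
    return umr_minimum(a, axis, None, out, keepdims, initial, where)
ValueError: zero-size array to reduction operation minimum which has no identity
```

```bash
python3 - <<'E'
from h import *
s=optics.read_camera("scene");t=optics.read_camera("top")
for n,p,c in (("s",s,(191,203)),("t",t,(411,193))):
    P=[pos(p,(u,v)) for u in range(c[0]-22,c[0]+23) for v in range(c[1]-22,c[1]+23) if p["range_z"][v,u]>0]; P=np.array(P)
    z=np.percentile(P[:,2],99); K=P[P[:,2]>z-.005]; print(n,"top",z,(K.min(0)+K.max(0))/2,K.max(0)-K.min(0),len(K))
print("pillar",pos(t,(632,232)), "handle",pos(t,(628,300)))
k=np.s_[180:262,175:310]; cv2.imwrite("pics/c.png",cv2.resize(s["image"][k],None,fx=5.5,fy=5.5,interpolation=cv2.INTER_CUBIC))
_,y=blobs(s,(180,170,330,270))
for u in range(276,306,2):
    v=np.nonzero(y[:,u])[0]
    if len(v): print(u,v.min(),v.max(),np.round(pos(s,(u,v.mean())),4))
E
```

```text
s top 0.16908570985314278 [ 0.58979932 -0.03979477  0.16674124] [0.03395672 0.03357928 0.00525823] 591
t top 0.16831812309763747 [ 0.59038412 -0.04129585  0.16598569] [0.03241812 0.03409992 0.00528185] 683
pillar [ 0.56563915 -0.40126633  0.01324016] handle [ 0.46535379 -0.37792803  0.02497536]
278 211 214 [0.5848 0.0543 0.1591]
280 208 216 [0.589  0.0576 0.1639]
282 207 216 [0.5885 0.0596 0.1646]
284 208 217 [0.5892 0.0619 0.1642]
286 208 217 [0.5886 0.0639 0.164 ]
288 208 217 [0.5882 0.0659 0.164 ]
290 208 218 [0.589  0.0682 0.1645]
292 209 218 [0.5899 0.0705 0.1649]
294 209 218 [0.5895 0.0725 0.165 ]
296 209 218 [0.589  0.0745 0.1649]
298 206 219 [0.5884 0.0765 0.1661]
300 204 220 [0.5875 0.0784 0.1663]
302 204 216 [0.5838 0.0797 0.1661]
```

View pics/c.png

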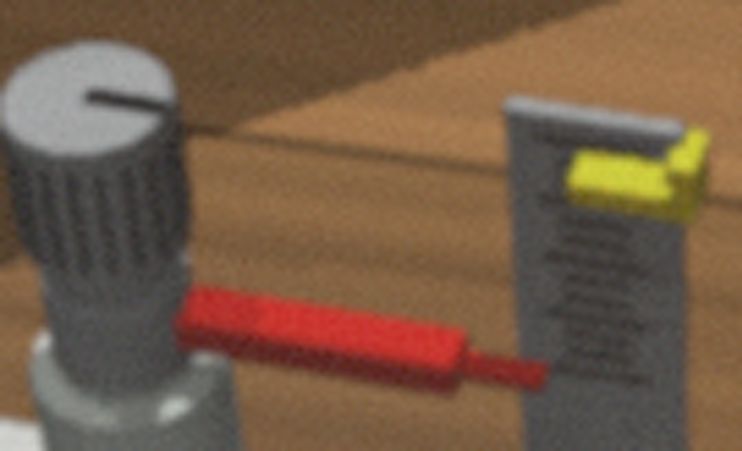

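The crop shows the red arm tip at scene (273,248), about 49 mm below the yellow marker at (278–300,212). The knob line lies along the arm, so it is locked.

>>> move_arm([
  [1,4,-1.8,0,0],
  [1,4.3,-2,0,0],
  [1,4.3,-2,0,0],
  [1,4.3,-2,0,0],
  [1,4.3,-2,0,0],
])

```text
time: 1.3
eef_pos: [0.3754, -0.2935, 0.2315]
orientation: [180.0, -0.0, 25.3]
wrist_force: [0.6, -0.3, -0.0]
gripper_width: 0.0851
grip_force: 0.0
```

>>> move_arm([
  [1,4.3,-2,0,0],
  [1,4.3,-2,0,0],
  [1,4.3,-2,0,0],
  [1,4.3,-2,0,0],
  [1,4.3,-2,0,0],
])

```text
time: 1.8
eef_pos: [0.527, -0.1108, 0.2315]
orientation: [180.0, -0.0, 25.4]
wrist_force: [0.7, -0.4, -0.9]
gripper_width: 0.0851
grip_force: 0.0
```

>>> move_arm([
  [1,4.4,-2,0,0],
  [1,4.4,-2,0,0],
  [1,0,0,0,0],
  [1,0,0,0,0],
])

```text
time: 2.2
eef_pos: [0.5884, -0.0378, 0.2307]
orientation: [-180.0, 0.1, 25.5]
wrist_force: [-1.0, 1.2, -0.7]
gripper_width: 0.0851
grip_force: 0.0
```

```bash
python3 - <<'E'
from h import *
w=optics.read_camera("wrist"); print(manip.get_obs()["eef_pos"])
for d in models.mark_of(w,"knob")[:2]: print(d["p"],d["uv"],pos(w,d["uv"],.150),pos(w,d["uv"]))
P=np.array([pos(w,(u,v)) for u in range(3,637,2) for v in range(3,477,2) if w["range_z"][v,u]>0]); 
K=P[(np.abs(P[:,2]-.168)<.004)&(np.hypot(P[:,0]-.59,P[:,1]+.04)<.03)]; print(len(K),(K.min(0)+K.max(0))/2,K.max(0)-K.min(0))
E
```

```text
[ 0.58798437 -0.03874917  0.23093531]
0.74 [334.7, 251.8] [ 0.58973131 -0.041339    0.15      ] [ 0.59574065 -0.03812538  0.16965999]
818 [ 0.58937129 -0.04055867  0.16730401] [0.03310291 0.0332568  0.00650586]
```

>>> move_arm([
  [1,0.1,0.3,2,0],
  [1,0,0,3,0],
  [1,0,0,2.5,0],
  [1,0,0,1.5,0],
  [1,0,0,0.8,0],
])

```text
time: 2.8
eef_pos: [0.5892, -0.0424, 0.1321]
orientation: [-179.9, 0.1, 25.2]
wrist_force: [0.5, -0.6, -0.5]
gripper_width: 0.0853
grip_force: 0.0
```

>>> move_arm([
  [1,0,0,0,0],
  [0,0,0,0,0],
  [0,0,0,0,0],
  [0,0,0,0,0],
  [0,0,0,0,0],
])

```text
time: 3.3
eef_pos: [0.5904, -0.0403, 0.1338]
orientation: [-180.0, -0.0, 25.4]
wrist_force: [1.8, -0.5, -6.1]
gripper_width: 0.0325
grip_force: 60.0
```

>>> move_arm([
  [0,0,0,0,0],
  [0,0,0,0,0],
  [0,0,0,0,0],
])

```text
time: 3.6
eef_pos: [0.5904, -0.0404, 0.133]
orientation: [-180.0, 0.0, 25.4]
wrist_force: [-0.4, 3.6, -2.6]
gripper_width: 0.0326
grip_force: 60.1
```

>>> move_arm([
  [0,0,0,0,-5],
  [0,0,0,0,-8],
  [0,0,0,0,-8],
  [0,0,0,0,-8],
  [0,0,0,0,-8],
])

```text
time: 4.1
eef_pos: [0.5901, -0.04, 0.133]
orientation: [-179.9, -0.0, 62.7]
wrist_force: [-1.7, 5.9, -2.3]
gripper_width: 0.0325
grip_force: 60.4
```

>>> move_arm([
  [0,0,0,0,-8],
  [0,0,0,0,-8],
  [0,0,0,0,-3],
  [0,0,0,0,0],
])

```text
time: 4.5
eef_pos: [0.5898, -0.0399, 0.1329]
orientation: [-179.9, -0.1, 81.5]
wrist_force: [-2.3, 4.8, -1.9]
gripper_width: 0.0322
grip_force: 60.4
```

```bash
python3 - <<'E'
from h import *
o=manip.get_obs(); print(o["eef_pos"],o["orientation"],o["wrist_force"],o["moment"])
E
```

```text
[ 0.58977285 -0.03988629  0.13293746] [-1.79880868e+02 -7.13944162e-02  8.14858794e+01] [-2.27871731  4.84832497 -1.89037761] [ 0.91321436  0.04333691 -0.0366531 ]
```

>>> move_arm([
  [0,0,0,-0.5,0],
  [0,0,0,-1,0],
  [0,0,0,-1.2,0],
  [0,0,0,-1.2,0],
  [0,0,0,-0.6,0],
])

```text
time: 5.0
eef_pos: [0.5898, -0.0399, 0.1788]
orientation: [-179.9, -0.1, 81.4]
wrist_force: [-2.1, 5.1, -2.4]
gripper_width: 0.0328
grip_force: 60.5
```

>>> move_arm([
  [0,0,0,0,0],
  [0,0,0,0,0],
  [0,0,0,0,0],
])

```text
time: 5.3
eef_pos: [0.5898, -0.0399, 0.178]
orientation: [-179.9, -0.1, 81.4]
wrist_force: [-2.5, 5.5, -2.1]
gripper_width: 0.0323
grip_force: 60.5
```

```bash
cat > m.py <<'E'
from h import *
import sys
s=optics.read_camera("scene"); o=manip.get_obs(); print(o["eef_pos"],o["orientation"],o["wrist_force"])
for q in ("stop_tip","marker_tip"):
    for d in models.mark_of(s,q)[:2]: print(q,round(d["p"],2),d["uv"])
r,y=blobs(s,(200,150,330,270))
for m in (r,y):
    for u in range(262,300,2):
        v=np.nonzero(m[:,u])[0]
        if len(v): print("r" if m is r else "y",u,v.min(),v.max(),np.round([pos(s,(u,v.min()),None),pos(s,(u,v.mean())),pos(s,(u,v.max()))],4)[:,2])
k=np.s_[185:245,220:310]; cv2.imwrite(sys.argv[1],cv2.resize(s["image"][k],None,fx=8,fy=8,interpolation=cv2.INTER_CUBIC))
E
python3 m.py pics/d.png
```

```text
[ 0.58976526 -0.03990084  0.17802101] [-1.79885212e+02 -7.49583103e-02  8.13961451e+01] [-2.89230991  5.23223419 -1.61003841]
stop_tip 0.88 [271.2, 219.5]
marker_tip 0.64 [278.0, 212.6]
r 262 214 219 [0.1588 0.1591 0.1567]
r 264 214 219 [0.0011 0.159  0.1569]
r 266 214 220 [0.1515 0.159  0.156 ]
r 268 215 220 [0.1591 0.1589 0.1562]
r 270 216 220 [0.1594 0.1585 0.157 ]
r 272 216 219 [0.1519 0.158  0.1568]
y 278 212 213 [0.1572 0.1568 0.1623]
y 280 208 216 [0.1638 0.1642 0.1602]
y 282 207 216 [0.1656 0.1651 0.1608]
y 284 208 216 [0.165  0.1643 0.161 ]
y 286 208 217 [0.165  0.1641 0.1602]
y 288 208 217 [0.1652 0.1643 0.161 ]
y 290 208 218 [0.1658 0.1642 0.1597]
y 292 209 218 [0.1651 0.1648 0.16  ]
y 294 209 218 [0.1651 0.1649 0.1607]
y 296 209 219 [0.1664 0.1646 0.1571]
y 298 206 219 [0.169  0.1661 0.1567]
```

View pics/d.png

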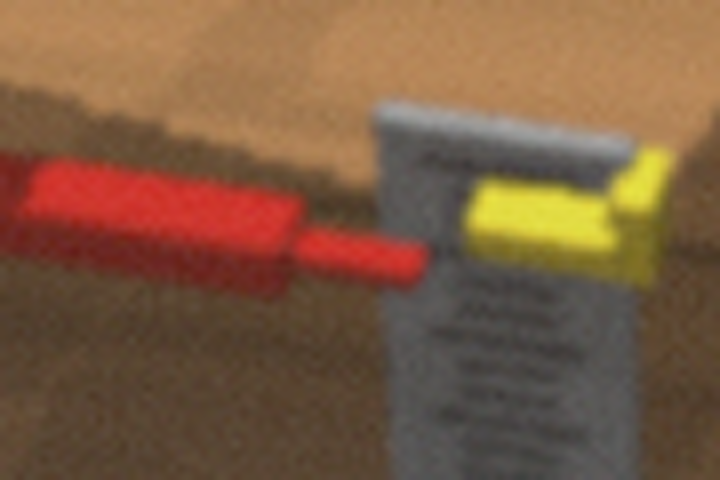

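The crop shows the red tip end at about (273,218), still below the marker's left end at about (279,212). Depth and pixel rows give different remaining heights, so I'll check with the top camera and the point cloud.

```bash
python3 - <<'E'
from h import *
s=optics.read_camera("scene");t=optics.read_camera("top")
d={}
for q in ("stop_tip","marker_tip"):
    a=models.mark_of(s,q)[0]["uv"]; 
    for b in models.mark_of(t,q)[:2]: print(q,a,b,tri([(s,a),(t,b["uv"])]))
for n,p,b in (("s",s,(200,150,330,270)),("t",t,(290,170,400,225))):
    h=cv2.cvtColor(p["image"],cv2.COLOR_BGR2HSV); mm=np.zeros((480,640),bool); mm[b[1]:b[3],b[0]:b[2]]=1
    r=mm&((h[...,0]<8)|(h[...,0]>172))&(h[...,1]>120)&(h[...,2]>50); y=mm&(h[...,0]>20)&(h[...,0]<40)&(h[...,1]>100)&(h[...,2]>80)
    for c,m in (("r",r),("y",y)):
        e=cv2.erode(m.astype(np.uint8),np.ones((3,3)))>0
        v,u=np.nonzero(e); 
        if not len(u): print(n,c,"none");continue
        P=np.array([pos(p,(i,j)) for i,j in zip(u,v)]); 
        for lo in np.arange(-.03,.085,.01):
            k=(P[:,1]>=lo)&(P[:,1]<lo+.01)
            if k.sum()>2: print(n,c,round(lo,3),k.sum(),np.round(np.percentile(P[k],[10,50,90],axis=0)[:,[0,2]],4).tolist())
k=np.s_[170:230,290:380]; cv2.imwrite("pics/e.png",cv2.resize(t["image"][k],None,fx=8,fy=8,interpolation=cv2.INTER_CUBIC))
E
```

```text
Traceback (most recent call last):
IndexError: list index out of range
```

```bash
cat > m2.py <<'E'
from h import *
import sys
s=optics.read_camera("scene");t=optics.read_camera("top")
for q in ("stop_tip","marker_tip"):
    A=models.mark_of(s,q)[:1]
    for b in models.mark_of(t,q)[:2]:
        for a in A: print(q,a["uv"],b,tri([(s,a["uv"]),(t,b["uv"])]))
for n,p,b in (("s",s,(200,150,330,270)),("t",t,(290,170,400,225))):
    h=cv2.cvtColor(p["image"],cv2.COLOR_BGR2HSV); mm=np.zeros((480,640),bool); mm[b[1]:b[3],b[0]:b[2]]=1
    r=mm&((h[...,0]<8)|(h[...,0]>172))&(h[...,1]>120)&(h[...,2]>50); y=mm&(h[...,0]>20)&(h[...,0]<40)&(h[...,1]>100)&(h[...,2]>80)
    for c,m in (("r",r),("y",y)):
        e=cv2.erode(m.astype(np.uint8),np.ones((3,3)))>0
        v,u=np.nonzero(e)
        P=np.array([pos(p,(i,j)) for i,j in zip(u,v)]).reshape(-1,3)
        for lo in np.arange(-.03,.085,.01):
            k=(P[:,1]>=lo)&(P[:,1]<lo+.01)
            if k.sum()>2: print(n,c,round(lo,3),k.sum(),np.round(np.percentile(P[k],[10,50,90],axis=0)[:,[0,2]],4).tolist())
k=np.s_[170:230,290:380]; cv2.imwrite(sys.argv[1],cv2.resize(t["image"][k],None,fx=8,fy=8,interpolation=cv2.INTER_CUBIC))
E
python3 m2.py pics/e.png
```

```text
marker_tip [276.2, 216.5] {'uv': [331.1, 184.1], 'p': 0.62} [0.59960382 0.05408065 0.16648837]
s r -0.03 28 [[0.5901, 0.1577], [0.5949, 0.1614], [0.5964, 0.1621]]
s r -0.02 90 [[0.5901, 0.1571], [0.5951, 0.1612], [0.5967, 0.1623]]
s r -0.01 93 [[0.5896, 0.1568], [0.5959, 0.1615], [0.5973, 0.162]]
s r 0.0 105 [[0.5892, 0.1565], [0.5955, 0.1614], [0.5975, 0.162]]
s r 0.01 106 [[0.5893, 0.1571], [0.5962, 0.1614], [0.5979, 0.1621]]
s r 0.02 106 [[0.5898, 0.1569], [0.5962, 0.1615], [0.598, 0.1621]]
s r 0.03 61 [[0.5906, 0.1576], [0.5942, 0.1591], [0.5976, 0.1614]]
s r 0.04 34 [[0.5918, 0.1577], [0.5939, 0.1587], [0.5951, 0.1591]]
s y 0.05 28 [[0.5833, 0.1621], [0.5884, 0.1639], [0.5908, 0.1646]]
s y 0.06 83 [[0.5839, 0.1617], [0.5888, 0.1641], [0.5914, 0.1646]]
s y 0.07 114 [[0.5832, 0.16], [0.5872, 0.1646], [0.5905, 0.1685]]
t r -0.03 4 [[0.5859, 0.16], [0.586, 0.1606], [0.5867, 0.1612]]
t r -0.02 59 [[0.587, 0.1608], [0.5901, 0.1613], [0.5937, 0.1619]]
t r -0.01 64 [[0.5873, 0.1609], [0.5904, 0.1614], [0.594, 0.1616]]
t r 0.0 72 [[0.5874, 0.1605], [0.5912, 0.1611], [0.5952, 0.1617]]
t r 0.01 72 [[0.5876, 0.1604], [0.5912, 0.1613], [0.5953, 0.1618]]
t r 0.02 66 [[0.5885, 0.161], [0.5919, 0.1614], [0.5953, 0.1617]]
t r 0.03 20 [[0.5911, 0.1578], [0.5919, 0.1587], [0.5928, 0.161]]
t r 0.04 13 [[0.5918, 0.1577], [0.5927, 0.1581], [0.5929, 0.1587]]
t y 0.05 12 [[0.586, 0.1636], [0.5877, 0.1638], [0.5894, 0.1639]]
t y 0.06 31 [[0.586, 0.1637], [0.5872, 0.1639], [0.5894, 0.1641]]
t y 0.07 12 [[0.5844, 0.1642], [0.5858, 0.1657], [0.5882, 0.1676]]
```

View pics/e.png

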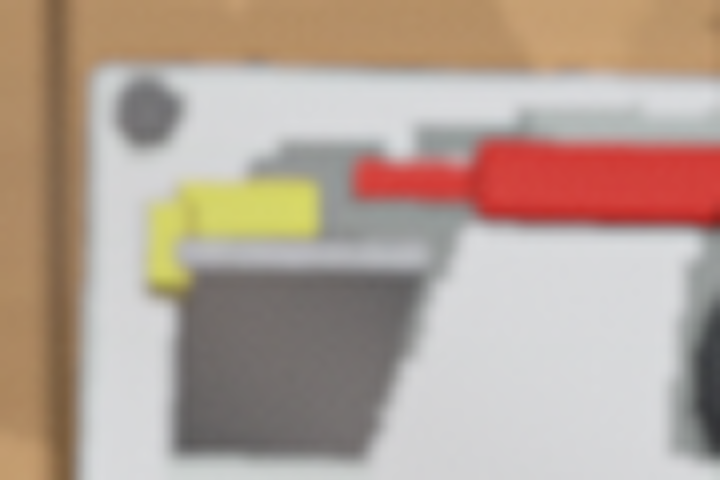

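The top view shows the marker offset about 5 mm in x from the red tip, which explains the pixel rows. Depth from both cameras puts the arm 4.6–5.0 mm too low.

>>> move_arm([
  [0,0,0,-0.24,0],
  [0,0,0,-0.24,0],
  [0,0,0,0,0],
  [0,0,0,0,0],
  [0,0,0,0,0],
])

```text
time: 6.4
eef_pos: [0.5898, -0.0399, 0.1828]
orientation: [-179.9, -0.1, 81.4]
wrist_force: [-3.1, 5.2, -1.9]
gripper_width: 0.0324
grip_force: 60.4
```

```bash
python3 m2.py pics/f.png | grep -E "r 0.0[1-4]|y 0.0[56]"; python3 -c "
from h import *
o=manip.get_obs();print(o['eef_pos'],o['wrist_force'])"
```

```text
s r 0.01 102 [[0.5899, 0.1616], [0.596, 0.1663], [0.5978, 0.1669]]
s r 0.02 103 [[0.5901, 0.1621], [0.5962, 0.1665], [0.5981, 0.1671]]
s r 0.03 61 [[0.5909, 0.1628], [0.5943, 0.1643], [0.5978, 0.1665]]
s r 0.04 33 [[0.5918, 0.1624], [0.5937, 0.1632], [0.5948, 0.1639]]
s y 0.05 28 [[0.5838, 0.1622], [0.5885, 0.1641], [0.5907, 0.1648]]
s y 0.06 83 [[0.584, 0.1615], [0.5887, 0.1642], [0.5913, 0.1646]]
t r 0.01 70 [[0.5875, 0.1654], [0.5919, 0.1659], [0.5953, 0.1662]]
t r 0.02 66 [[0.5886, 0.1653], [0.5919, 0.1661], [0.5952, 0.1663]]
t r 0.03 28 [[0.5906, 0.1625], [0.5922, 0.1633], [0.5938, 0.1655]]
t r 0.04 12 [[0.5918, 0.1625], [0.5929, 0.1628], [0.593, 0.163]]
t y 0.05 12 [[0.586, 0.1637], [0.5877, 0.1638], [0.5894, 0.164]]
t y 0.06 31 [[0.586, 0.1637], [0.5872, 0.1639], [0.5895, 0.1642]]
[ 0.58976813 -0.03988598  0.18276101] [-2.66343941  6.56235911 -1.77851489]
```

Level within about 0.5 mm. Next, twist back clockwise, slightly past the start to reach the stop.

>>> move_arm([
  [0,0,0,0,5],
  [0,0,0,0,8],
  [0,0,0,0,8],
  [0,0,0,0,8],
  [0,0,0,0,8],
])

```text
time: 7.2
eef_pos: [0.5903, -0.0402, 0.1828]
orientation: [-179.9, -0.0, 44.1]
wrist_force: [-0.8, 4.7, -2.1]
gripper_width: 0.0326
grip_force: 60.4
```

>>> move_arm([
  [0,0,0,0,8],
  [0,0,0,0,7],
  [0,0,0,0,4],
  [0,0,0,0,2],
  [0,0,0,0,0],
])

```text
time: 7.7
eef_pos: [0.59, -0.0407, 0.1829]
orientation: [-180.0, 0.1, 23.4]
wrist_force: [-2.9, 3.4, -1.7]
gripper_width: 0.0326
grip_force: 60.5
```

```bash
python3 m2.py pics/g.png | grep -E "r 0.0[1-4]|y 0.0[56]"; python3 -c "
from h import *
o=manip.get_obs();print(o['eef_pos'],o['orientation'],o['wrist_force'],o['moment'])"
```

```text
s r 0.01 102 [[0.5901, 0.1617], [0.5961, 0.1665], [0.5979, 0.1673]]
s r 0.02 108 [[0.59, 0.1617], [0.5964, 0.1662], [0.5981, 0.1672]]
s r 0.03 64 [[0.5913, 0.1624], [0.5943, 0.164], [0.5976, 0.1663]]
s r 0.04 32 [[0.5918, 0.1625], [0.5936, 0.1634], [0.5949, 0.1638]]
s y 0.05 29 [[0.584, 0.1621], [0.588, 0.164], [0.5907, 0.1646]]
s y 0.06 82 [[0.5841, 0.1615], [0.589, 0.1642], [0.5913, 0.1647]]
t r 0.01 67 [[0.5875, 0.1655], [0.5917, 0.1662], [0.5952, 0.1666]]
t r 0.02 68 [[0.5885, 0.1653], [0.5917, 0.1662], [0.5952, 0.1667]]
t r 0.03 29 [[0.5907, 0.1623], [0.5921, 0.1632], [0.5938, 0.1659]]
t r 0.04 12 [[0.5918, 0.1625], [0.5928, 0.1627], [0.593, 0.1632]]
t y 0.05 12 [[0.5859, 0.1637], [0.5876, 0.164], [0.5894, 0.1642]]
t y 0.06 31 [[0.586, 0.1638], [0.5872, 0.164], [0.5895, 0.1643]]
[ 0.59000269 -0.0407174   0.1828163 ] [-1.79947897e+02  6.12718849e-02  2.33971670e+01] [-3.14440037  4.41474708 -1.11840345] [0.46828946 0.40886563 0.0605112 ]
```

>>> move_arm([
  [0,0,0,0,3],
  [0,0,0,0,3],
])

```text
time: 8.2
eef_pos: [0.5896, -0.0409, 0.1828]
orientation: [-180.0, 0.1, 17.3]
wrist_force: [-6.2, 3.0, -1.1]
gripper_width: 0.0323
grip_force: 60.5
```

```bash
python3 -c "
from h import *
o=manip.get_obs();print(o['eef_pos'],o['orientation'],o['wrist_force'],o['moment'])"
```

```text
[ 0.58957861 -0.0408714   0.18275495] [-1.79954978e+02  1.30449969e-01  1.72990192e+01] [-6.19534193  2.95944304 -1.11960669] [ 0.44445172  0.92231776 -0.02388465]
```

```bash
python3 - <<'E'
from h import *
w=optics.read_camera("wrist");s=optics.read_camera("scene"); o=manip.get_obs(); print(o["tau"],o["q"])
a=cv2.resize(w["image"],(400,300)); 
b=cv2.resize(s["image"][110:230,140:300],(400,300),interpolation=cv2.INTER_CUBIC)
R,t=RT(w); uv=cv2.projectPoints(np.array([[.59,-.041,.2185]]),np.array(w["rvec"],float),np.array(w["tvec"],float),np.array([[w["fx"],0,w["cx"]],[0,w["fy"],w["cy"]],[0,0,1]]),np.array([w["k1"],0,0,0.]))[0].ravel(); print(uv)
u,v=np.clip(uv.astype(int),[100,75],[539,404]); c=cv2.resize(w["image"][v-75:v+75,u-100:u+100],(800,600)[:2] if 0 else (400,300),interpolation=cv2.INTER_CUBIC)
cv2.imwrite("pics/h.png",np.vstack([np.hstack([a,b]),np.hstack([c,c*0])]))
E
```

```text
[ -1.59899008 -52.18555212 -27.48194575  -0.56991946  -1.56198509
   0.42660529] [-1.13885145e+01  2.88508307e+01  8.05680139e+01 -1.57576063e-02
  7.07194194e+01  6.13136836e+01]
[327.89503733 377.2747177 ]
```

View pics/h.png

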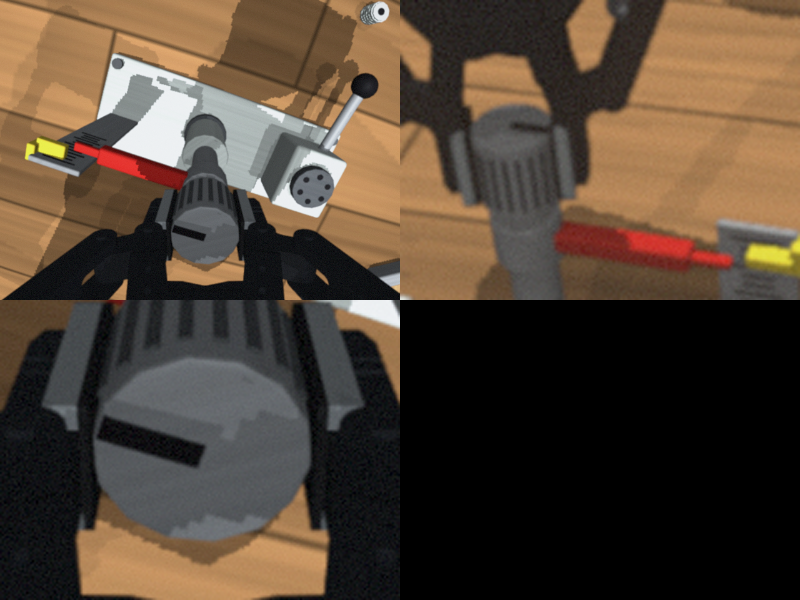

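The wrist and scene views show the black line parallel to the red arm, and joint 6 loads up to 0.43 N m, so the knob is at its clockwise stop. Release and retreat.

>>> move_arm([
  [1,0,0,0,0],
  [1,0,0,0,0],
  [1,0,0,0,0],
  [1,0,0,0,0],
  [1,0,0,0,0],
])

```text
time: 8.8
eef_pos: [0.5907, -0.0412, 0.1833]
orientation: [180.0, -0.0, 17.4]
wrist_force: [-0.2, -0.1, -0.0]
gripper_width: 0.0856
grip_force: 0.0
```

>>> move_arm([
  [1,0,0,0,0],
  [1,0,0,0,0],
  [1,0,0,-1,0],
  [1,0,0,-2.5,0],
  [1,0,0,-2.5,0],
])

```text
time: 9.3
eef_pos: [0.5904, -0.0409, 0.2442]
orientation: [-180.0, 0.0, 17.4]
wrist_force: [-1.2, -0.3, 0.7]
gripper_width: 0.0855
grip_force: 0.0
```

>>> move_arm([
  [1,0,0,-2.5,0],
  [1,0,0,-2.5,0],
  [1,0,0,-1,0],
  [1,0,0,0,0],
  [1,0,0,0,0],
])

```text
time: 9.8
eef_pos: [0.5902, -0.0409, 0.3021]
orientation: [-180.0, 0.1, 17.4]
wrist_force: [-0.3, 0.3, -0.6]
gripper_width: 0.0857
grip_force: 0.0
```

```bash
python3 m2.py pics/i.png | grep -E "r 0.0[1-4]|y 0.0[56]"; python3 - <<'E'
from h import *
o=manip.get_obs();print(o['eef_pos'],o['wrist_force'],o["gripper_width"])
s=optics.read_camera("scene");w=optics.read_camera("wrist")
cv2.imwrite("pics/j.png",np.hstack([cv2.resize(s["image"][140:260,160:320],(400,300),interpolation=cv2.INTER_CUBIC),cv2.resize(w["image"],(400,300))]))
E
```

```text
s r 0.01 99 [[0.5895, 0.162], [0.5959, 0.1665], [0.5979, 0.1671]]
s r 0.02 110 [[0.5899, 0.1615], [0.5962, 0.1664], [0.598, 0.1671]]
s r 0.03 63 [[0.5913, 0.1625], [0.5944, 0.1643], [0.5973, 0.1666]]
s r 0.04 33 [[0.5916, 0.1628], [0.5933, 0.1634], [0.5947, 0.1642]]
s y 0.05 28 [[0.5833, 0.1623], [0.5885, 0.1641], [0.5909, 0.1646]]
s y 0.06 82 [[0.584, 0.1619], [0.5891, 0.1642], [0.5914, 0.1647]]
t r 0.01 69 [[0.5876, 0.1656], [0.5917, 0.1663], [0.5952, 0.1665]]
t r 0.02 63 [[0.5886, 0.1657], [0.5919, 0.1662], [0.5952, 0.1664]]
t r 0.03 28 [[0.5906, 0.1628], [0.592, 0.1638], [0.5934, 0.1659]]
t r 0.04 12 [[0.5918, 0.1626], [0.5928, 0.1629], [0.5929, 0.1634]]
t y 0.05 12 [[0.586, 0.1637], [0.5876, 0.1638], [0.5894, 0.1641]]
t y 0.06 31 [[0.586, 0.1636], [0.5873, 0.1638], [0.5894, 0.1642]]
[ 0.5903301  -0.0409408   0.30230283] [-0.01677273  0.16084611 -0.29277518] 0.08536328180505466
```

View pics/j.png

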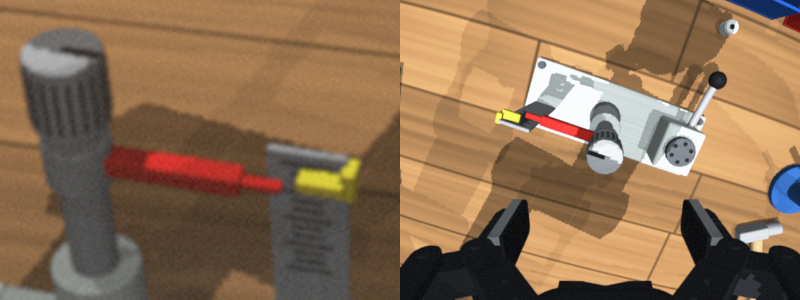

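The stop has held its height, the black line lies along the red arm, the red tip is level with the marker, and the gripper is clear.

```bash
python3 -c "
from station import manip; print(manip.hand_in())"
```

```text
the job is handed in; nothing more can be done
None
```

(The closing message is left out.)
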